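# Index the decorating wheel to the white vase and lock it

### The arm

A 7-joint arm with a two-finger parallel gripper is mounted at the origin on the work surface. World frame = base frame: x ahead of the robot, y to its left, z up, the work surface at z = 0. Lengths are in m, angles in rad, forces in N, time in s.
With the tool pointing down it reaches from about 0.4 to 0.85 m from the base axis. Payload 10.4 kg.
Tool frame: the origin (TCP) lies midway between the tips of the shut fingers; the grasp point (between the pads) lies 19 mm behind it; z points along the fingers, y is the line along which they close (so a half turn about z gives the same grasp; the last joint's range is limited). The gripper opens to 87 mm and grips with 3 to 60 N. Pads are 19 mm wide; open, the fingers measure 117 mm over their backs; the gripper's body (75 mm by 190 mm) begins 51 mm behind the grasp point.
Start: joints at [1.321, 0.332, -0.065, 1.46, 0.022, 1.35, -0.088], TCP at [0.141, -0.609, 0.223] pointing down, gripper open.
Joint ranges: [-2.6, 2.6], [-0.5, 2.12], [-1.47, 1.34], [0.16, 2.42], [-1.27, 4.41], [0.06, 2.06], [-2.6, 2.6]. Speed limits (rad/s): [2.22, 2.22, 2.79, 2.79, 3.14, 3.14, 3.14].

### API

Orientations are given as a unit quaternion [x, y, z, w].
In Python, from bench import r gives the robot as it stands.
- The arm moves only by the tool arm_command, never from a script. Its argument "moves" is one flat list of numbers, 4 for each row, row after row: the shift along the tool's x, y, z in cm, then the turn about the tool's z in degrees. A call has 1 to 12 rows; each row shifts and turns the commanded pose from where the row before left it, along the tool's axes as they then stand; what a row does not reach is not made up. A row lasts 1/12 s, in which the tool goes at most 41.7 mm and 7.16 degrees, less where a joint would pass 70% of its speed; a pose out of reach is approached as far as the arm can. A call with a gripper value outside its range is refused whole. "fingers" is the opening in per cent of the stroke, from 0 (shut) to 100 (fully open), set as the call begins (left out, the last holds). The fingers move at their own pace and stop on an object; "squeeze" is the grip in N (left out, the last holds). Time passes only in rows, so rows that do not move let the fingers close. It gives the time, the measured TCP pose, the force, the opening and the grip force at its end, in the units of the state.
- r.read_state(): the state, without advancing time (a new reading comes with each control period).
- r.camera(name): name is "scene" or "top"; returns the picture (384x512x3 uint8, red, green, blue); there is no depth.
- r.camera_info(name): a dict with "fx", "fy", "cx", "cy" (pixels), "origin" and "attitude" of the camera in the world. Camera axes: x right, y up, looking along -z (the intrinsics and any distortion apply to the point x, -y, -z); pixel columns grow to the right and rows downward; lengths in m; the calibration is good to about 2 mm. A picture is of the moment at which its call begins. camera_info takes no time and is no camera call.
- r.close_job(): hands the job in; it is judged then, once.
The state is a dict: "time": time; "joint_positions": joint angles; "joint_vel": joint speeds; "joint_torque": joint torques, N m; "ee_pos": TCP position; "eef_rot": TCP orientation; "ft_force": force on the tool from outside, world axes, zero at the start; "torque": the same for the moment, N m; "width": finger opening in m; "grip_force": force on a finger pad.
Only numpy, scipy, OpenCV 4.12 (cv2) and the standard library are available. Lean on these libraries where they do the work, as an engineer would, in place of code of your own. Each camera call takes 0.05 s, during which the arm holds its last target. There are 200 camera calls.

### The job

Turn the decorating wheel by pushing the black pegs on its rim until the white vase with the blue band faces the front, opposite the blue lock housing, and only then push the red lock knob in, fully home, so that the wheel is locked there. Push gently: never force the wheel or the knob (stay below about 20 N), and if the lock stops short, ease off, nudge the wheel a few millimetres and try again until it goes in. Do not touch the pots or disturb anything else on the table.

Things in the scene. Friction and masses are not known exactly. Their poses are not given: they have to be found in the camera images.
- stand: Fixed stand of an indexing decorating wheel: dark steel foot 200 mm across. Origin on the table on the wheel's axis, z up. Its -x axis points to the FRONT, where the blue lock housing (22 mm deep, 40 wide, 56 high, 150 to 172 mm from the axis, white mark on top) stands. The wheel turns endlessly both ways, stiffly: 3 to 6 N on a peg at slow speed, more when faster; it stays where left.
- wheel_top (a point): Centre of the wheel's top, 60 mm up, does not turn. Wooden disc 272 mm across over a silver index rim (280 mm across, 32 to 50 mm up). Five places (cork, red tick) 72 degrees apart, 75 mm from the axis, a pot each. Halfway between them black rubber push pegs: 14 mm diameter, 128 mm from axis, 40 tall. Below each place the rim has a 15 mm wide notch (see lock).
- vase_white: The marked item: small white glazed vase with a blue band, loose on one of the five places of the wheel. 40 mm diameter, 60 mm tall, origin at the centre of its foot (60 mm above the table), z up. It stands only roughly on its place: up to 4 mm off the place's true centre.
- lock_knob (a point): Centre of the outer face of the red lock knob (disc 32 mm diameter, 12 thick), outside the blue housing, 41 mm up, 197 mm in front of the axis when out, as at the start. Pushed along +x of the stand it drives a plunger with a 12 mm ball nose: 2 mm free, then it enters only a notch facing it (centres the wheel if under about 2.5 mm off; up to 12 N), else it stops dead on the rim.
- lock (a joint): Travel of the lock plunger in m: 0 pulled out, 0.002 to 0.006 when blocked by the rim, 0.014 fully home against its hard stop in a notch. Friction 3 N; it stays where it is left. The index rim with the five notches was clamped askew by hand: the notches all stand up to 4 degrees off their places, together, to one side or the other, and can hardly be seen under the disc.
- pot_a: Unfired terracotta-coloured vase on another place of the wheel, 40 mm diameter at most, 60 mm tall, loose and up to 4 mm off its place's centre. Origin at the centre of its foot. Must not be touched.
- pot_b: Unfired terracotta-coloured cone on another place of the wheel, 40 mm diameter at most, 60 mm tall, loose and up to 4 mm off its place's centre. Origin at the centre of its foot. Must not be touched.
- pot_c: Unfired terracotta-coloured cup on another place of the wheel, 40 mm diameter at most, 60 mm tall, loose and up to 4 mm off its place's centre. Origin at the centre of its foot. Must not be touched.
- pot_d: Unfired dark brown cone on another place of the wheel, 40 mm diameter at most, 60 mm tall, loose and up to 4 mm off its place's centre. Origin at the centre of its foot. Must not be touched.
- brush_jar: Bystander: amber jar of brushes, 72 mm diameter, 90 mm high (brushes to 220 mm), origin under its centre.
- bowl_black: Bystander: black bowl, 110 mm diameter, 45 mm high, origin under its centre.
- rib_tool: Bystander: spatula lying on the table, about 0.25 m long, origin at its middle.
- clay_block: Bystander: brown clay block 130 x 110 x 75 mm, origin under its centre.

How it is judged:
By the outcome, as a careful person would: the job done as asked, in the order asked, and still so for the second after the job is handed in, with the robot touching nothing.
It also fails if it takes over 72 s, if anything falls off the work surface, if the arm or the gripper's body presses on something with over 40 N, if the wrist force passes 120 N, or if a joint passes its speed limit or range.

## Working session

There is one attempt and no reset: what is moved stays moved. The work goes in short steps, Python scripts to look and compute and a tool call to move; the robot and the scene stay as the last step left them, time stands still between calls to the robot, and variables do not carry over. Pictures are saved under pics/ and viewed, at most 10 in all, crops included, and the job is handed in when it is done.

Besides the shell and the picture viewer there is one more tool, called after "Call:" by a JSON object that holds its "name" and its "arguments". arm_command: Moves the arm, as the interface text tells. Its arguments: {"type":"object","properties":{"moves":{"type":"array"},"fingers":{"type":"number"},"squeeze":{"type":"number"}},"required":["moves"]}

```bash
mkdir -p pics; python3 - <<'E'
from bench import r
import cv2
for n in("scene","top"):
    cv2.imwrite(f"pics/{n}0.png",cv2.resize(r.camera(n)[...,::-1],None,fx=1.5,fy=1.5))
    print(r.camera_info(n))
s=r.read_state();print(s["time"],s["ee_pos"],s["eef_rot"],s["ft_force"],s["width"])
E
```

```text
{'fx': 364.9995671518508, 'fy': 364.9995671518508, 'cx': 262.39458468097314, 'cy': 191.00882422742242, 'origin': array([ 1.2612709 , -0.29130593,  0.95922691]), 'attitude': array([0.293806  , 0.19401764, 0.49594134, 0.79377414])}
{'fx': 385.1665237583749, 'fy': 385.1665237583749, 'cx': 255.82479676726754, 'cy': 190.02972411947968, 'origin': array([0.26425306, 0.00660777, 1.46013716]), 'attitude': array([ 0.07094651, -0.06465933, -0.69761909,  0.71000941])}
0.1 [ 0.14048217 -0.6086732   0.2218572 ] [ 9.93575204e-01  1.13172158e-01 -8.34050484e-05 -6.07656478e-04] [-0.73570596 -0.03054768  0.41895307] 0.08717660955404
```

View pics/scene0.png

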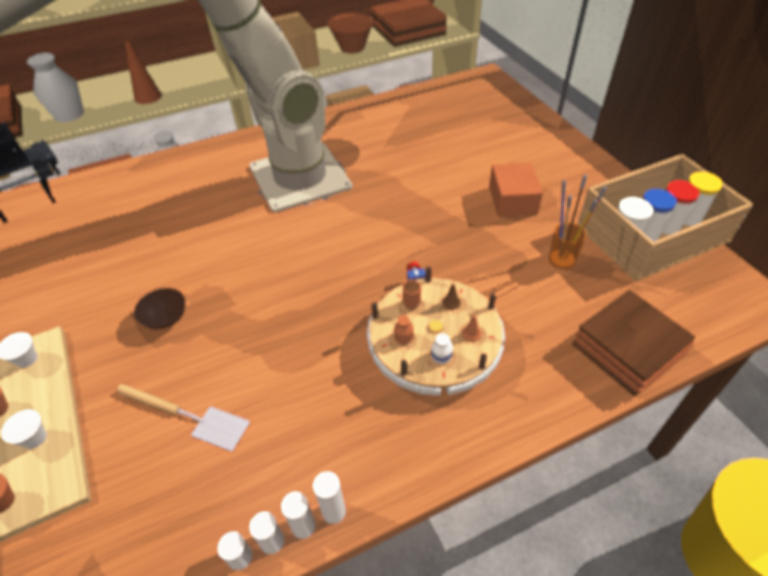

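View pics/top0.png

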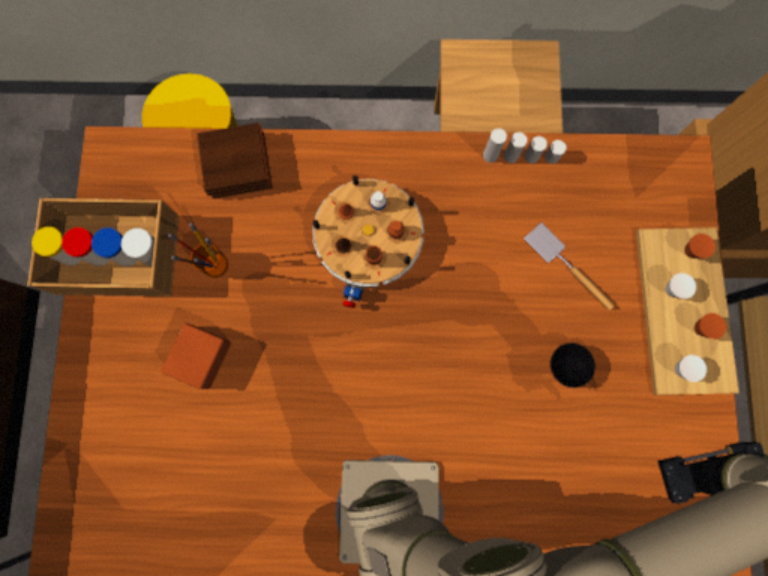

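```bash
cat > h.py <<'E'
from bench import r
import cv2,numpy as np
from scipy.spatial.transform import Rotation as R
def cast(n,uv,z):
    i=r.camera_info(n);uv=np.atleast_2d(uv).astype(float)
    d=np.c_[(uv[:,0]-i["cx"])/i["fx"],-(uv[:,1]-i["cy"])/i["fy"],-np.ones(len(uv))]
    d=R.from_quat(i["attitude"]).apply(d);o=i["origin"]
    return o+d*((z-o[2])/d[:,2])[:,None]
def proj(n,p):
    i=r.camera_info(n);q=R.from_quat(i["attitude"]).inv().apply(np.atleast_2d(p)-i["origin"])
    return np.c_[i["cx"]+i["fx"]*q[:,0]/-q[:,2],i["cy"]-i["fy"]*q[:,1]/-q[:,2]]
def blobs(m,amin=4):
    n,l,s,c=cv2.connectedComponentsWithStats(m.astype(np.uint8))
    return [(c[k],s[k,4]) for k in range(1,n) if s[k,4]>=amin]
E
python3 - <<'E'
from h import *
im=r.camera("top");cv2.imwrite("pics/t_raw.png",im[...,::-1])
hsv=cv2.cvtColor(im,cv2.COLOR_RGB2HSV);H,S,V=[hsv[...,k].astype(int) for k in range(3)]
roi=np.zeros(H.shape,bool);roi[110:215,195:295]=1
for nm,m,z in [("blue",(H>100)&(H<130)&(S>120),.056),("red",((H<5)|(H>174))&(S>190)&(V>90),.041),("white",(S<60)&(V>150),.09),("dark",(V<50),.08),("yellow",(H>20)&(H<30)&(S>170)&(V>150),.062)]:
    for c,a in blobs(m&roi): print(nm,c.round(1),a,cast("top",c,z)[0].round(4))
for p in [(.7,0,.06)]: print(proj("top",p),proj("scene",p))
c=im[105:215,195:295];cv2.imwrite("pics/tc.png",cv2.resize(c[...,::-1],None,fx=5,fy=5,interpolation=cv2.INTER_CUBIC))
E
```

```text
blue [235.  194.7] 58 [0.5182 0.0987 0.056 ]
red [232.5 202.2] 23 [0.4923 0.1081 0.041 ]
white [250.8 132.3] 65 [0.7496 0.0439 0.09  ]
white [234.7 186.5] 60 [0.5422 0.0982 0.09  ]
white [257.  187.5] 4 [0.54   0.0172 0.09  ]
dark [236.8 120.2] 12 [0.8004 0.0985 0.08  ]
dark [274. 134.] 13 [ 0.748  -0.0429  0.08  ]
dark [210.5 149.3] 13 [0.6844 0.1934 0.08  ]
dark [229.4 163.1] 45 [0.6323 0.1211 0.08  ]
dark [271.2 173. ] 13 [ 0.5973 -0.0338  0.08  ]
dark [231.8 182.9] 9 [0.5577 0.11   0.08  ]
dark [239.5 196.6] 14 [0.507  0.0804 0.08  ]
yellow [244.2 151.5] 4 [0.6833 0.068  0.062 ]
[[262.33051197 147.6953175 ]] [[273.94287413 230.04456738]]
```

View pics/tc.png

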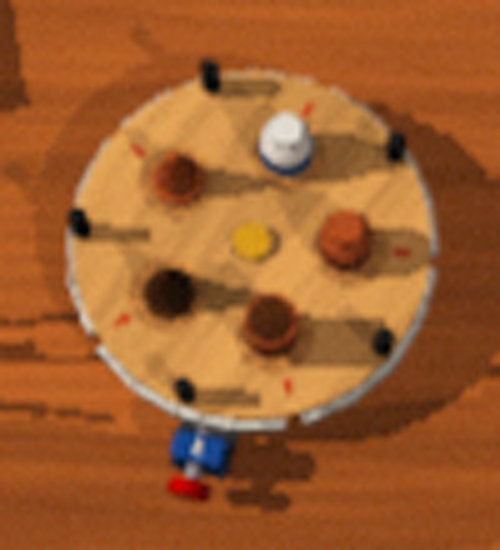

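```bash
cat >> h.py <<'E'
from scipy.optimize import least_squares
def ang(p,c): return np.degrees(np.arctan2(p[...,1]-c[1],p[...,0]-c[0]))
def fitpegs(P):
    f=lambda x:np.concatenate([P[k,:2]-x[:2]-.128*np.array([np.cos(x[2]+k*2*np.pi/5),np.sin(x[2]+k*2*np.pi/5)]) for k in range(len(P))])
    return f
E
python3 - <<'E'
from h import *
f=lambda q:np.array(q,float)/5+[194.6,104.6]
P=cast("top",f([(209,75),(79,222),(184,388),(383,341),(396,146)]),.08)  # ccw in world
a0=np.arctan2(*(P[0,:2]-P[:,:2].mean(0))[::-1])
s=least_squares(fitpegs(P),[*P[:,:2].mean(0),a0]);c=s.x[:2]
print("centre",c,"peg0",np.degrees(s.x[2]),s.fun.round(4))
pe=np.degrees(s.x[2])+72*np.arange(5);print("pegs",pe%360,"places",(pe+36)%360)
t=cast("top",f([(307,110),(138,150),(123,320),(289,386),(402,253)]),.06);print("ticks",ang(t,c)%360,np.hypot(*(t[:,:2]-c).T))
n=cast("top",f([(293,421),(434,258),(96,340)]),.05);print("notch",ang(n,c)%360,np.hypot(*(n[:,:2]-c).T))
fr=[cast("top",[[235,194.7]],.056)[0],cast("top",f([(189,487)]),.041)[0],cast("top",f([(253,240)]),.062)[0]]
print("front",[(q.round(4),ang(q,c)%360,np.hypot(*(q[:2]-c))) for q in fr])
v=cast("top",f([(289,125)]),.12);print("vase",v,ang(v,c))
E
```

```text
centre [0.6791367  0.06579969] peg0 15.049828172429084 [ 0.0002  0.0009 -0.0001  0.0001  0.0007 -0.0001 -0.0006 -0.0003 -0.0002
 -0.0007]
pegs [ 15.04982817  87.04982817 159.04982817 231.04982817 303.04982817] places [ 51.04982817 123.04982817 195.04982817 267.04982817 339.04982817]
ticks [338.89917916  51.3343662  123.78977595 195.43950022 266.08191398] [0.11199348 0.112639   0.11373784 0.11593866 0.11424217]
notch [194.08276165 266.51755215 123.56911096] [0.14048404 0.13892005 0.13850652]
front [(array([0.5183, 0.0985, 0.056 ]), np.float64(168.49974798504914), np.float64(0.1641709597912228)), (array([0.4931, 0.1084, 0.041 ]), np.float64(167.09241120361128), np.float64(0.19083359660392352)), (array([0.6791, 0.0643, 0.062 ]), np.float64(268.334500850817), np.float64(0.0015111559774559984))]
vase [[0.74961535 0.03762419 0.12      ]] [-21.79021863]
```

Call:
{"name": "arm_command", "arguments": {"moves": [1.2,-1.3,0,0,2.4,-2.5,0,0,2.4,-2.5,0,0,2.4,-2.5,0,0,2.4,-2.5,0,0,2.4,-2.5,0,0,2.4,-2.5,0,0,2.4,-2.5,0,0,2.4,-2.5,0,0,2.4,-2.5,0,0,2.4,-2.5,0,0,2.4,-2.5,0,0], "fingers": 27}}

```text
time: 1.15
ee_pos: [0.3451, -0.2647, 0.2225]
eef_rot: [0.994, 0.113, -0.0, 0.0]
ft_force: [0.3, -0.7, -0.2]
width: 0.0244
grip_force: 0.0
```

Call:
{"name": "arm_command", "arguments": {"moves": [2.4,-2.6,0,0,2.4,-2.6,0,0,2.4,-2.6,0,0,2.4,-2.6,0,0,2.4,-2.6,0,0,2.4,-2.6,0,0,2.4,-2.6,0,0,2.4,-2.6,0,0,2.4,-2.6,0,0,2.4,-2.6,0,0,2.4,-2.6,0,-4,0,0,0,-7]}}

```text
time: 2.15
ee_pos: [0.5387, 0.0789, 0.2223]
eef_rot: [0.977, 0.212, 0.001, -0.002]
ft_force: [-0.2, 0.8, 0.1]
width: 0.0234
grip_force: 0.0
```

Call:
{"name": "arm_command", "arguments": {"moves": [0,0,0,-7,0,0,0,-7,0,0,0,-7,0,0,0,-7,0,0,0,-7,0,0,0,-7,0,0,0,-7,0,0,0,-7,0,0,0,-7,0,0,0,-7,0,0,0,-7,0,0,0,-7]}}

```text
time: 3.15
ee_pos: [0.5375, 0.0716, 0.2223]
eef_rot: [0.585, 0.811, -0.0, -0.0]
ft_force: [-1.0, 0.3, 0.3]
width: 0.0233
grip_force: 0.0
```

Call:
{"name": "arm_command", "arguments": {"moves": [0,0,0,-7,0,0,0,-7,0,0,0,-7,0,0,0,-7,0,0,0,-7,0,0,0,-7,0,0,0,-7,0,0,0,-2,0,0,0,0]}}

```text
time: 3.9
ee_pos: [0.5375, 0.0715, 0.2222]
eef_rot: [0.182, 0.983, 0.0, -0.0]
ft_force: [-0.6, 0.4, -0.3]
width: 0.0239
grip_force: 0.0
```

```bash
cat >> h.py <<'E'
C=np.array([.6791,.0658])
def goal(x,y,z,yaw):
    s=r.read_state();M=R.from_quat(s["eef_rot"]);yw=np.degrees(np.arctan2(*M.as_matrix()[1::-1,0]))
    print("t",s["time"],"pos",s["ee_pos"].round(4),"yaw",yw.round(2),"q",s["joint_positions"].round(2),"F",s["ft_force"].round(1))
    print("tool shift cm",(M.inv().apply(np.array([x,y,z])-s["ee_pos"])*100).round(2),"turn",round((yw-yaw+180)%360-180,2))
E
python3 - <<'E'
from h import *
a=np.radians(159.05);p=C+.129*np.array([np.cos(a),np.sin(a)]);goal(*p,.13,159)
E
```

```text
t 3.9 pos [0.5375 0.0715 0.2222] yaw 159.08 q [ 0.77  0.38 -1.21  1.64  0.36  1.38  0.72] F [-0.6  0.4 -0.3]
tool shift cm [-0.53  4.53  9.22] turn 0.08
```

Call:
{"name": "arm_command", "arguments": {"moves": [-0.2,1.5,1,0,-0.2,1.5,2,0,-0.1,1.5,3,0,0,0,3.2,0,0,0,0,0,0,0,0,0]}}

```text
time: 4.4
ee_pos: [0.5576, 0.1117, 0.1299]
eef_rot: [0.183, 0.983, -0.0, -0.001]
ft_force: [0.6, -0.4, 0.6]
width: 0.0235
grip_force: 0.0
```

```bash
python3 - <<'E'
from h import *
a=np.radians(159.05);p=C+.129*np.array([np.cos(a),np.sin(a)]);goal(*p,.076,159)
out=[]
for n in("scene","top"):
    u,v=proj(n,[*p,.09])[0].astype(int);im=r.camera(n);c=im[v-40:v+40,u-45:u+45,::-1];out.append(cv2.resize(c,(450,400),interpolation=cv2.INTER_CUBIC)[:,:398])
cv2.imwrite("pics/a1.png",np.hstack(out))
E
```

```text
t 4.4 pos [0.5576 0.1117 0.1299] yaw 158.95 q [ 0.59  0.52 -1.11  1.68  0.49  1.25  0.57] F [ 0.6 -0.4  0.6]
tool shift cm [-0.1   0.07  5.39] turn -0.05
```

View pics/a1.png

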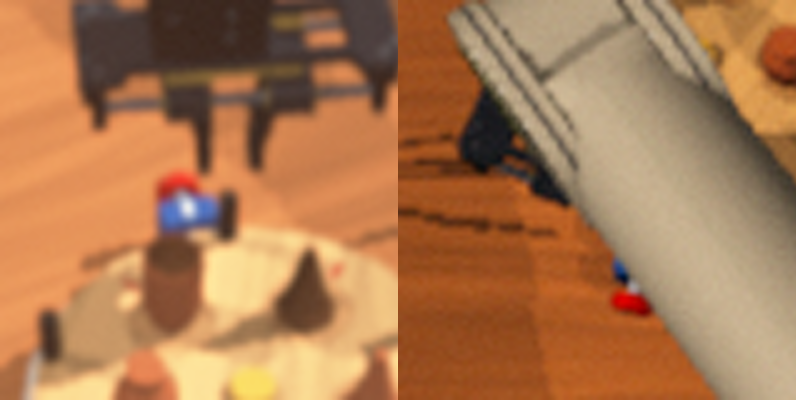

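The scene view (left) shows the two fingertips at (204,165) and (255,160), above and either side of the peg at (228,215). So the descent is clear.

Call:
{"name": "arm_command", "arguments": {"moves": [0,0,0.8,0,0,0,1,0,0,0,1,0,0,0,1,0,0,0,1,0,0,0,0.5,0,0,0,0,0]}}

```text
time: 5.08
ee_pos: [0.5577, 0.1117, 0.0759]
eef_rot: [0.182, 0.983, -0.0, -0.001]
ft_force: [0.7, -0.6, 0.7]
width: 0.0232
grip_force: 0.0
```

Call:
{"name": "arm_command", "arguments": {"moves": [0,0.22,0,1,0,0.22,0,1,-0.01,0.45,0,2,-0.01,0.45,0,2,-0.01,0.45,0,2,-0.01,0.45,0,2,-0.01,0.45,0,2,-0.01,0.45,0,2]}}

```text
time: 5.75
ee_pos: [0.5731, 0.1392, 0.0779]
eef_rot: [0.302, 0.953, -0.001, -0.0]
ft_force: [-3.8, -3.1, 2.5]
width: 0.0237
grip_force: 2.2
```

```bash
cat >> h.py <<'E'
def pol():
    s=r.read_state();d=s["ee_pos"][:2]-C
    goal(*C,.076,0);t=np.arctan2(d[1],d[0]);F=s["ft_force"]
    print("R",np.hypot(*d).round(4),"theta",np.degrees(t).round(2),"F rad/tan(ccw)",(F[0]*np.cos(t)+F[1]*np.sin(t)).round(1),(-F[0]*np.sin(t)+F[1]*np.cos(t)).round(1))
E
python3 -c "from h import *;pol()"
```

```text
t 5.75 pos [0.5731 0.1392 0.0779] yaw 144.81 q [ 0.45  0.59 -1.    1.68  0.53  1.17  0.27] F [-3.8 -3.1  2.5]
tool shift cm [-12.9    0.11   0.19] turn 144.81
R 0.129 theta 145.29 F rad/tan(ccw) 1.4 4.7
```

Call:
{"name": "arm_command", "arguments": {"moves": [-0.02,0.67,0,3,-0.02,0.67,0,3,-0.02,0.67,0,3,-0.02,0.67,0,3,-0.02,0.67,0,3,-0.02,0.67,0,3,-0.02,0.67,0,3,-0.02,0.67,0,3,-0.02,0.67,0,3,-0.02,0.67,0,3,-0.02,0.67,0,3,-0.02,0.67,0,3]}}

```text
time: 6.75
ee_pos: [0.6361, 0.1875, 0.0779]
eef_rot: [0.582, 0.813, -0.001, -0.0]
ft_force: [-4.2, -1.2, 2.1]
width: 0.0237
grip_force: 2.4
```

```bash
python3 -c "from h import *;pol()"
```

```text
t 6.75 pos [0.6361 0.1875 0.0779] yaw 108.82 q [ 0.22  0.67 -0.83  1.47  0.51  1.22 -0.35] F [-4.2 -1.2  2.1]
tool shift cm [-12.91   0.14   0.19] turn 108.82
R 0.1291 theta 109.45 F rad/tan(ccw) 0.3 4.4
```

Smooth; two more arcs.

Call:
{"name": "arm_command", "arguments": {"moves": [-0.02,0.68,0,3,-0.02,0.68,0,3,-0.02,0.68,0,3,-0.02,0.68,0,3,-0.02,0.68,0,3,-0.02,0.68,0,3,-0.02,0.68,0,3,-0.02,0.68,0,3,-0.02,0.68,0,3,-0.02,0.68,0,3,-0.02,0.68,0,3,-0.02,0.68,0,3]}}

```text
time: 7.75
ee_pos: [0.7163, 0.1894, 0.0779]
eef_rot: [0.805, 0.594, -0.0, -0.001]
ft_force: [-5.1, 0.8, 1.5]
width: 0.0238
grip_force: 2.4
```

Call:
{"name": "arm_command", "arguments": {"moves": [-0.02,0.67,0,3,-0.02,0.67,0,3,-0.02,0.67,0,3,-0.02,0.67,0,3,-0.02,0.67,0,3,-0.02,0.67,0,3,-0.02,0.67,0,3,-0.02,0.67,0,3,-0.02,0.67,0,3,-0.02,0.67,0,3,-0.02,0.67,0,3,-0.02,0.67,0,3]}}

```text
time: 8.75
ee_pos: [0.7809, 0.1445, 0.078]
eef_rot: [0.949, 0.316, -0.0, -0.001]
ft_force: [-4.7, 2.4, -0.2]
width: 0.0236
grip_force: 2.3
```

```bash
python3 -c "from h import *;pol()"
```

```text
t 8.75 pos [0.7809 0.1445 0.078 ] yaw 36.89 q [ 0.03  0.86 -0.53  1.03  0.4   1.34 -1.35] F [-4.7  2.4 -0.2]
tool shift cm [-12.86   0.18   0.2 ] turn 36.89
R 0.1287 theta 37.71 F rad/tan(ccw) -2.3 4.8
```

Call:
{"name": "arm_command", "arguments": {"moves": [-0.02,0.68,0,3,-0.02,0.68,0,3,-0.02,0.68,0,3,-0.02,0.68,0,3,-0.02,0.68,0,3,-0.02,0.68,0,3,-0.02,0.68,0,3,-0.02,0.68,0,3,-0.02,0.68,0,3,-0.02,0.68,0,3,-0.02,0.68,0,3,-0.02,0.68,0,3]}}

```text
time: 9.75
ee_pos: [0.8073, 0.0693, 0.078]
eef_rot: [1.0, 0.008, 0.0, -0.002]
ft_force: [-1.1, 3.1, -0.2]
width: 0.0236
grip_force: 2.4
```

Call:
{"name": "arm_command", "arguments": {"moves": [-0.01,0.45,0,2,-0.01,0.45,0,2,-0.01,0.45,0,2,-0.01,0.45,0,2,0,0.22,0,1,0,0.22,0,1,0,0.22,0,1,0,0,0,0]}}

```text
time: 10.42
ee_pos: [0.8056, 0.042, 0.0779]
eef_rot: [0.996, -0.088, 0.0, -0.0]
ft_force: [-1.1, 2.2, 1.1]
width: 0.0237
grip_force: 1.4
```

```bash
python3 - <<'E'
from h import *
pol()
im=r.camera("top");c=im[105:215,195:295];cv2.imwrite("pics/t2.png",cv2.resize(c[...,::-1],None,fx=5,fy=5,interpolation=cv2.INTER_CUBIC))
E
```

```text
t 10.4167 pos [0.8056 0.042  0.0779] yaw -10.07 q [ 0.08  0.86 -0.38  0.98  0.29  1.34 -1.99] F [-1.1  2.2  1.1]
tool shift cm [-12.87  -0.13   0.19] turn -10.07
R 0.1287 theta -10.66 F rad/tan(ccw) -1.5 2.0
```

View pics/t2.png

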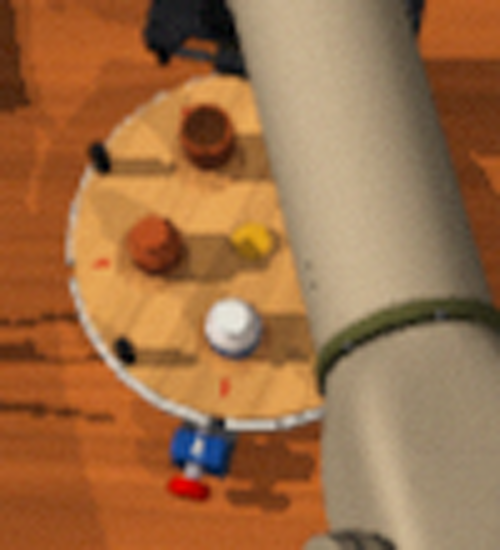

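```bash
python3 - <<'E'
from h import *
f=lambda q:np.array(q,float)/5+[194.6,104.6]
for nm,q,z in [("pegs",[(99,157),(124,350)],.08),("ticks",[(224,387),(100,263)],.06),("notch",[(213,424),(72,265)],.05),("mark",[(197,452)],.056),("knob",[(189,487)],.041)]:
    p=cast("top",f(q),z);print(nm,ang(p,C)%360,np.hypot(*(p[:,:2]-C).T))
E
python3 - <<'E'
import cv2,sys
sys.path.insert(0,'.')
from h import *
im=cv2.imread('pics/t2.png')
cv2.imwrite('pics/t2z.png',cv2.resize(im[360:510,130:270],None,fx=4,fy=4,interpolation=cv2.INTER_CUBIC))
E
```

```text
pegs [ 63.4255394  135.06490205] [0.12854762 0.12850427]
ticks [171.23248731  99.63974573] [0.11462782 0.11511114]
notch [169.64778213  97.6958843 ] [0.14182402 0.13716243]
mark [167.33687275] [0.16607051]
knob [167.09004148] [0.19079775]
```

View pics/t2z.png

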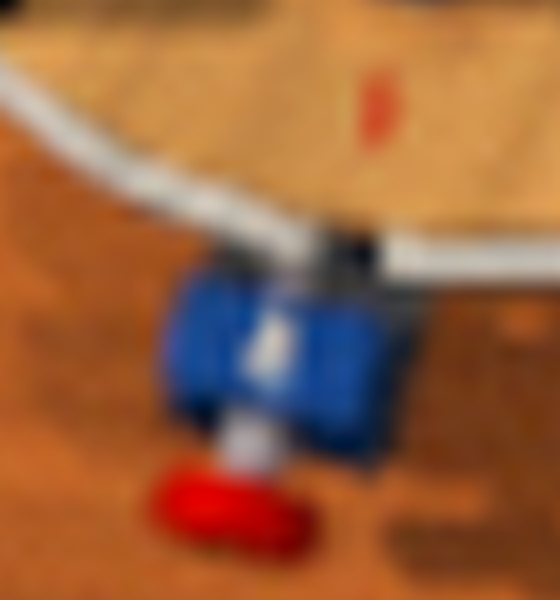

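The view shows the rim notch gap at (348,255) and the plunger line through the white mark at (270,345) and shaft (255,440). That leaves the notch about 3.2° short, so it needs to go further clockwise.

Call:
{"name": "arm_command", "arguments": {"moves": [0,0.12,0,0.5,0,0.12,0,0.5,0,0.12,0,0.5,0,0.12,0,0.5,0,0.12,0,0.6,0,0.12,0,0.6,0,0,0,0,0,0,0,0]}}

```text
time: 11.13
ee_pos: [0.8042, 0.0343, 0.0775]
eef_rot: [0.993, -0.115, 0.0, 0.0]
ft_force: [1.2, 2.9, 1.8]
width: 0.0237
grip_force: 1.0
```

```bash
python3 - <<'E'
from h import *
pol()
im=r.camera("top")[...,::-1];cv2.imwrite("pics/t3raw.png",im)
c=cv2.resize(im[128:210,205:265],None,fx=5,fy=5,interpolation=cv2.INTER_CUBIC)
z=cv2.resize(im[176:206,220:250],(410,410),interpolation=cv2.INTER_CUBIC)
cv2.imwrite("pics/t3.png",np.hstack([c,z]))
E
```

```text
t 11.1333 pos [0.8042 0.0343 0.0775] yaw -13.23 q [ 0.09  0.86 -0.37  0.99  0.28  1.33 -2.03] F [1.2 2.9 1.8]
tool shift cm [-12.9   -0.21   0.15] turn -13.23
R 0.129 theta -14.15 F rad/tan(ccw) 0.5 3.1
```

View pics/t3.png

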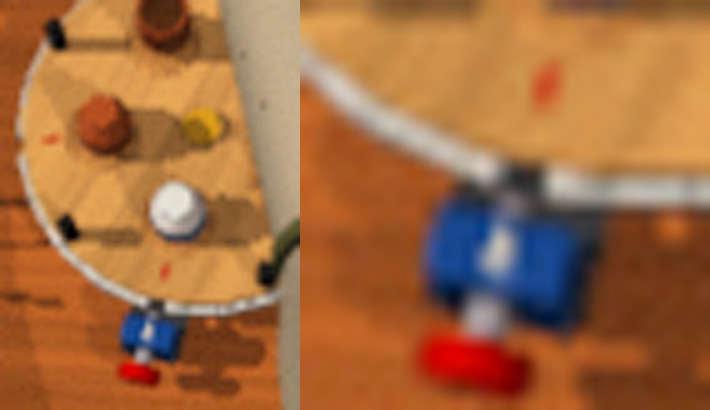

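Call:
{"name": "arm_command", "arguments": {"moves": [0,0.1,0,0,0,0,0,0,0,-0.3,0,0,0,-0.3,0,0,0,0,-1,0,0,0,-3,0,0,0,-3,0,0,0,-3,0,-1,0,-2,0,-2,0,0,0,-3,0,0,0,-3,0,0,0]}}

```text
time: 12.18
ee_pos: [0.7168, 0.0601, 0.1982]
eef_rot: [0.993, -0.115, 0.0, 0.0]
ft_force: [-1.0, 0.4, 0.5]
width: 0.0238
grip_force: 0.0
```

```bash
python3 - <<'E'
from h import *
a=np.radians(167.2);goal(*(C+.222*np.array([np.cos(a),np.sin(a)])),.19,-12.8)
E
```

```text
t 12.1833 pos [0.7168 0.0601 0.1982] yaw -13.25 q [ 0.11  0.59 -0.41  1.18  0.23  1.41 -2.08] F [-1.   0.4  0.5]
tool shift cm [-26.     0.48   0.79] turn -0.45
```

Call:
{"name": "arm_command", "arguments": {"moves": [-3,0.1,0,0,-3,0.1,0,0,-3,0.1,0,0,-3,0.1,0,0,-3,0.1,0,0,-3,0,0,0,-3,0,0,0,-2.5,0,0,0,-1.5,0,0,0,0,0,0,0,0,0,0,0], "fingers": 0}}

```text
time: 13.1
ee_pos: [0.4732, 0.1124, 0.1986]
eef_rot: [0.993, -0.115, 0.001, 0.0]
ft_force: [-0.7, 0.2, 0.3]
width: 0.0004
grip_force: 0.0
```

```bash
python3 - <<'E'
from h import *
a=np.radians(167.2);goal(*(C+.222*np.array([np.cos(a),np.sin(a)])),.028,-12.8)
im=r.camera("top")[...,::-1];cv2.imwrite("pics/t4raw.png",im)
f=lambda q:np.array(q,float)/5+[194.6,104.6]
E
```

```text
t 13.1 pos [0.4732 0.1124 0.1986] yaw -13.18 q [ 0.18  0.07 -0.53  1.83  0.04  1.25 -2.16] F [-0.7  0.2  0.3]
tool shift cm [-1.12 -0.02 17.05] turn -0.38
```

Call:
{"name": "arm_command", "arguments": {"moves": [-1.1,0,1,0.4,0,0,3,0,0,0,3,0,0,0,3,0,0,0,3,0,0,0,2,0,0,0,1.2,0,0,0,0.8,0,0,0,0,0]}}

```text
time: 13.9
ee_pos: [0.4623, 0.1148, 0.0265]
eef_rot: [0.993, -0.119, -0.001, 0.0]
ft_force: [-0.3, 0.1, -0.1]
width: 0.0007
grip_force: 0.0
```

```bash
python3 - <<'E'
from h import *
a=np.radians(167.2);goal(*(C+.2065*np.array([np.cos(a),np.sin(a)])),.028,-12.8)
out=[]
for n,w in(("scene",40),("top",40)):
    u,v=proj(n,[.49,.11,.05])[0].astype(int);c=r.camera(n)[v-w:v+w,u-w:u+w,::-1];out.append(cv2.resize(c,(400,400),interpolation=cv2.INTER_CUBIC))
cv2.imwrite("pics/a5.png",np.hstack(out))
E
```

```text
t 13.9 pos [0.4623 0.1148 0.0265] yaw -13.62 q [ 0.13  0.27 -0.52  2.02  0.17  0.89 -2.28] F [-0.3  0.1 -0.1]
tool shift cm [ 1.58 -0.05 -0.15] turn -0.82
```

View pics/a5.png

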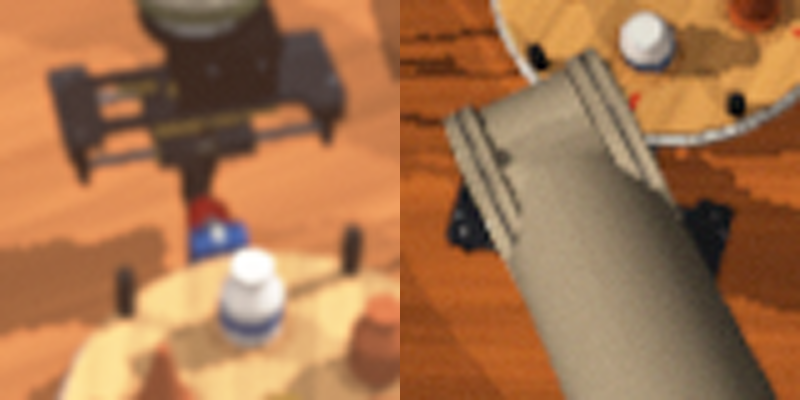

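Left view: the shut fingers at (197,185) sit right behind the red knob at (208,210), and the vase at (250,300) faces the lock. Now a gentle push.

Call:
{"name": "arm_command", "arguments": {"moves": [0.4,0,0,-0.4,0.4,0,0,-0.4,0.3,0,0,0,0.2,0,0,0,0.1,0,0,0,0.1,0,0,0,0.1,0,0,0,0.1,0,0,0]}}

```text
time: 14.67
ee_pos: [0.4787, 0.1112, 0.0275]
eef_rot: [0.994, -0.111, -0.0, 0.0]
ft_force: [-3.4, 1.1, 2.2]
width: 0.0006
grip_force: 1.6
```

Call:
{"name": "arm_command", "arguments": {"moves": [0.1,0,0,0,0.1,0,0,0]}}

```text
time: 14.83
ee_pos: [0.4808, 0.1108, 0.0275]
eef_rot: [0.994, -0.111, -0.0, 0.0]
ft_force: [-2.2, 0.7, 2.6]
width: 0.0005
grip_force: 1.6
```

Call:
{"name": "arm_command", "arguments": {"moves": [0.1,0,0,0,0.1,0,0,0]}}

```text
time: 15.0
ee_pos: [0.4829, 0.1103, 0.0275]
eef_rot: [0.994, -0.112, -0.0, 0.0]
ft_force: [-2.9, 0.6, 0.8]
width: 0.0005
grip_force: 1.6
```

Call:
{"name": "arm_command", "arguments": {"moves": [0.1,0,0,0,0.1,0,0,0]}}

```text
time: 15.17
ee_pos: [0.4848, 0.1098, 0.0275]
eef_rot: [0.994, -0.112, -0.0, 0.0]
ft_force: [-2.9, 0.5, 2.0]
width: 0.0004
grip_force: 1.6
```

Call:
{"name": "arm_command", "arguments": {"moves": [0.1,0,0,0,0.1,0,0,0]}}

```text
time: 15.33
ee_pos: [0.4868, 0.1094, 0.0275]
eef_rot: [0.994, -0.111, 0.0, 0.0]
ft_force: [-3.3, 1.1, 1.6]
width: 0.0008
grip_force: 1.6
```

Call:
{"name": "arm_command", "arguments": {"moves": [0.1,0,0,0,0.1,0,0,0]}}

```text
time: 15.5
ee_pos: [0.4887, 0.109, 0.0275]
eef_rot: [0.994, -0.111, -0.0, 0.0]
ft_force: [-2.4, 0.9, 2.2]
width: 0.0006
grip_force: 2.0
```

Call:
{"name": "arm_command", "arguments": {"moves": [0.1,0,0,0,0.05,0,0,0]}}

```text
time: 15.67
ee_pos: [0.4895, 0.1088, 0.0274]
eef_rot: [0.994, -0.111, -0.001, 0.0]
ft_force: [-8.4, 1.9, 6.7]
width: 0.0005
grip_force: 4.6
```

Call:
{"name": "arm_command", "arguments": {"moves": [0.1,0,0,0,0,0,0,0]}}

```text
time: 15.83
ee_pos: [0.4895, 0.1088, 0.0273]
eef_rot: [0.994, -0.111, -0.002, 0.0]
ft_force: [-12.3, 1.8, 9.2]
width: 0.0004
grip_force: 5.9
```

Call:
{"name": "arm_command", "arguments": {"moves": [0.05,0,0,0,0,0,0,0]}}

```text
time: 16.0
ee_pos: [0.4895, 0.1088, 0.0273]
eef_rot: [0.994, -0.111, -0.002, 0.001]
ft_force: [-13.4, 3.0, 9.4]
width: 0.0006
grip_force: 7.1
```

Call:
{"name": "arm_command", "arguments": {"moves": [-0.5,0,0,0,-1.5,0,0,0,0,0,-2,0,0,0,-3,0,0,0,-3,0,-2,0,-3,0,-2,-3,-3,0,0,-3.5,-2,0,0,-3.5,0,0,0,-3.5,0,0,0,-3.5,0,0,0,-3.5,0,0]}}

```text
time: 17.0
ee_pos: [0.4813, 0.3189, 0.1844]
eef_rot: [0.994, -0.112, 0.001, -0.0]
ft_force: [0.3, -0.1, 0.1]
width: 0.0004
grip_force: 0.0
```

Call:
{"name": "arm_command", "arguments": {"moves": [0,-3.5,0,0,0,-3.5,0,0,0,0,0,0]}}

```text
time: 17.25
ee_pos: [0.4886, 0.3658, 0.1828]
eef_rot: [0.994, -0.108, -0.002, -0.001]
ft_force: [-1.7, 1.2, -1.0]
width: 0.0005
grip_force: 0.0
```

```bash
python3 - <<'E'
from h import *
im=r.camera("top")[...,::-1];cv2.imwrite("pics/t6raw.png",im)
f=lambda n:cv2.resize(n[176:211,217:252],(400,400),interpolation=cv2.INTER_CUBIC)
cv2.imwrite("pics/t6.png",np.hstack([f(cv2.imread("pics/t_raw.png")),f(im)]))
hsv=cv2.cvtColor(im,cv2.COLOR_BGR2HSV);H,S,V=[hsv[...,k].astype(int) for k in range(3)]
m=((H<5)|(H>174))&(S>190)&(V>90);m[:195]=0;m[215:]=0;m[:,:220]=0;m[:,250:]=0
for c,a in blobs(m):
    p=cast("top",c,.041)[0];print(c,a,p,np.hypot(*(p[:2]-C)))
print(r.read_state()["ft_force"])
E
```

```text
[233.78947368 198.73684211] 19 [0.5055639  0.10360089 0.041     ] 0.17760542337619073
[-0.85204838  0.15902958 -0.61192733]
```

View pics/t6.png

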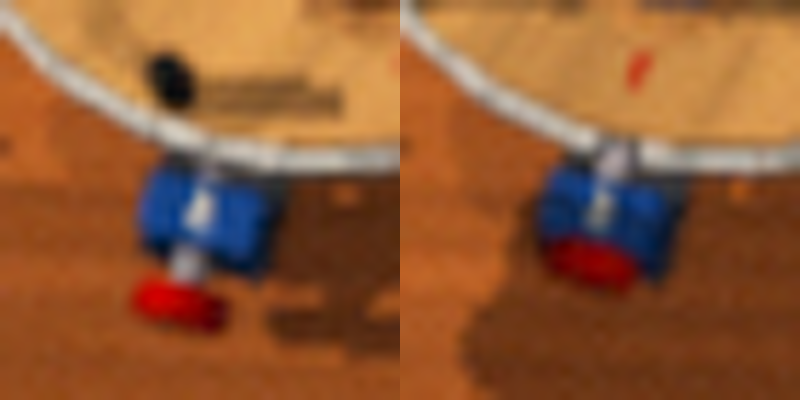

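The right view shows the knob flush against the housing at (590,265), about 13 mm of travel, with the plunger tip in the rim notch at (617,160) and the vase's red tick at the front. I'll move the arm clear and hand in.

Call:
{"name": "arm_command", "arguments": {"moves": [-1,0,-1,0,-2,0,-2,0,-1,0,-1,0,0,0,0,0,0,0,0,0,0,0,0,0]}}

```text
time: 17.8
ee_pos: [0.4522, 0.3672, 0.2227]
eef_rot: [0.994, -0.113, -0.002, 0.0]
ft_force: [0.7, -0.4, -1.2]
width: 0.001
grip_force: 0.0
```

```bash
python3 -c "
from bench import r
print(r.read_state()['ft_force']);print(r.close_job())"
```

```text
[ 0.74984546 -0.36279169 -1.24277736]
the job is handed in; nothing more can be done
None
```

The job is handed in at about 18 s: the white vase faces the front, the lock went in on the first push (about 13 mm of travel, knob flush on the housing), the highest force I read was about 17 N, and the arm is clear.

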